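# Prop the purifier hood and fit a clean filter

## Robot

A 6-joint arm with a two-finger parallel gripper is mounted at the origin on the work surface. World frame = base frame: x ahead of the robot, y to its left, z up, the work surface at z = 0. Lengths are in m, angles in rad, forces in N, time in s.
With the tool pointing down it reaches from about 0.3 to 0.875 m from the base axis. Payload 4.2 kg.
Tool frame: the origin (TCP) lies midway between the tips of the shut fingers; the grasp point (between the pads) lies bot.grip_point_offset behind it (bot.grip_point_offset is the distance from the TCP to the grasp point, in m); z points along the fingers, y is the direction in which the jaws open and shut (so a half turn about z gives the same grasp; the last joint's range is limited). The gripper opens to 85 mm and grips with 20 to 120 N. Pads are 22 mm wide; open, the fingers measure 114 mm over their backs; the gripper's body (76 mm by 85 mm) begins 54 mm behind the grasp point. The pads swing forward as they close: fully open they stand 13 mm farther back than shut.
Start: joints at [-1.141, 0.32, 1.565, -0, 1.257, -0.02], TCP at [0.25, -0.518, 0.231] pointing down, gripper open.
Joint ranges: [-3.11, 3.11], [-0.84, 2.01], [0.21, 2.61], [-1.34, 4.49], [0.05, 2.63], [-2.56, 2.56]. Speed limits (rad/s): [2.57, 2.57, 3.14, 3.14, 3.14, 3.14].

## Interface

Orientations are given as a unit quaternion [w, x, y, z].
In Python, from plant import bot, imaging, ticket, look_for, silhouettes gives the robot as it stands.
- The arm moves only by the shell command python3 -m handwheel 'ROWS' [OPENING]. ROWS is JSON, a list of rows, each a list of 2 entries, a list of its own where there are three numbers: the shift along the world's x, y, z each as a share of 4 cm, from -1 to 1, then the turn, a rotation vector about the world's x, y, z each as a share of 30 degrees, from -1 to 1. A call has exactly 5 rows; each row shifts and turns the commanded pose from where the row before left it; what a row does not reach is not made up. A row lasts 1/8 s, in which the tool goes at most 62.5 mm and 10.7 degrees, less where a joint would pass 70% of its speed; a pose out of reach is approached as far as the arm can. A call with a number of a shift or a turn outside -1 to 1 is refused whole. A call with a gripper value outside its range is refused whole. OPENING is the gripper's target within -1 to 1 (fully open at 1, half-way at 0, shut at -1), set as the call begins (- or left out, the last holds). The fingers move at their own pace and stop on an object; the grip force is fixed at half the most. Time passes only in rows, so rows that do not move let the fingers close, or fill a call up. It gives the time, the measured TCP pose, the force and the opening at its end, in the units of the state.
- bot.sense(): the state, without advancing time (a new reading comes with each control period).
- imaging.get_image(name): name is "side" or "top"; returns the picture (420x560x3 uint8, blue, green, red); there is no depth.
- imaging.camera_info(name): a dict with "vfov" (degrees; the focal length in pixels is half the picture's height over the tangent of half this angle, whatever the lens; pixels are square), "cx", "cy" (the principal point, pixels), "distortion" ([k1, k2, p1, p2, k3] as OpenCV has them; the pictures are not rectified), "rvec" (rotation vector, rad) and "tvec" (3), from world to camera coordinates, as OpenCV has them. Camera axes: x right, y down, z forward; pixel columns grow to the right and rows downward; lengths in m; the calibration is good to about 2 mm. A picture is of the moment at which its call begins. camera_info takes no time and is no camera call.
- ticket.finish_job(): hands the job in, once; it reports no verdict.
Trained networks look in the newest picture that a camera, given by its name, has taken for a name from the list of things; names that differ only in an ending like _2 or _b are one class to them, and where a whole thing is asked for, a point or a joint stands for the part that bears it (a point fixed in the world has none). Each returns a list of dicts, best first, with "confidence" (0 to 1); they miss things now and then, are a little off and sometimes report something else, mostly with a low value. They report only what shows in the picture. A call takes as long as a camera call. They do not tell look-alikes from the thing itself.
- look_for(camera, name): "rect" ([centre column, centre row, width, height] in pixels, round what is visible of it).
- silhouettes(camera, name): "region" (420x560 bool, what is visible of it) and "rect" ([centre column, centre row, width, height] in pixels, round what is visible of it).
The state is a dict: "time": time; "joints": joint angles; "qd": joint speeds; "effort": joint torques, N m; "eef_pos": TCP position; "ee_rot": TCP orientation; "wrist_force": force on the tool from outside, world axes, zero at the start; "ft_torque": the same for the moment, N m; "finger_gap": finger opening in m.
Only numpy, scipy, OpenCV 4.12 (cv2) and the standard library are available. Lean on these libraries where they do the work, as an engineer would, in place of code of your own. Each camera call takes 0.05 s, during which the arm holds its last target. There are 200 camera calls.

## Task

Lift the hood of the desktop air purifier by its front tab and swing it over until its spring holds it fully open by itself, without flinging it or letting it drop shut. Then pick up the clean filter by its grip plate and lay it flat in the purifier's well, fully home, and let go. Leave the bottle, the mug and the board eraser where they are.

Things in the scene. Friction and masses are not known exactly. Their poses are not given: they have to be found in the camera images.
- purifier: White desktop air purifier, fixed to the desk: housing 170 mm (its x) x 200 mm (its y) x 100 mm high; origin at the centre of its underside. Its +x axis points from the front (tab side) to the back (hinge side), z up; it stands sideways to the robot. Its top has the rectangular filter well, covered by the hood when shut.
- well (a point): Centre of the well's floor, 12 mm in front of the housing's centre and 62 mm above the desk. The well is 116 mm (purifier x) x 156 mm (purifier y), 38 mm deep from the housing's top (100 mm above the desk).
- hood (a joint): Hood angle, rad: 0 shut, 2.05 fully open on its stop, leaning back. Damped hinge with over-centre spring: it pulls the hood shut (5 to 7 N at the tab at first, fading near the over-centre point); from somewhere between 1.55 and 1.8 rad on, depending on the hood's weight, it throws the hood open and keeps it there. Let go earlier, it falls shut.
- hood_hinge (a point): On the hinge axis, at mid-width: 75 mm behind the housing's centre, 106 mm above the desk. Turns with the hood. The axis runs along the purifier's y.
- hood_tab (a point): Pinch point, mid-thickness and mid-width, 19 mm out from the root of a flat grey plate 60 mm wide (y), 7 mm thick, 30 mm long on the hood's front upper edge. Shut, it points forward (away from the hinge) and up, 50 deg above level; the point is then 173 mm before and 32 mm above the hinge axis. It turns with the hood: upright at 0.70 rad, leaning over the hinge beyond. Axes: the hood's.
- hood_notch (a point): Corner under the tab's root, between the tab's underside and the hood's upright front face: shut, 166 mm before and 12 mm above the hinge axis. The hood is a 170 x 200 mm shell, 8 mm top plate over an 18 mm skirt at front and sides. Near the over-centre point the tab leans too far to stay pinched: loosen, let the tab sink on to the finger on its front side and push on from this corner.
- filter_mid (a point): Centre of the loose clean filter, half-way up (25 mm above its underside). White frame 110 (its x) x 150 (its y) x 18 mm thick, 0.25 kg, grid over pale paper, with an upright grip plate in its middle: 10 (x) x 60 (y) x 32 mm high. Lies flat, grip up. Goes into the well with x along the purifier's x, either way round, 3 mm free all round; home, this point is 25 mm above the well's floor.
- bottle: Bystander: water bottle, 64 mm diameter, 190 mm high; origin at its underside.
- mug: Bystander: white mug, 80 mm diameter, 90 mm high; origin at its underside.
- eraser: Bystander: board eraser 132 x 52 x 40 mm; origin at its underside.
There are look-alikes about, which are no part of the job. What is meant by the part that bears filter_mid is not green, and is the smaller of those in its own colour.

How it is judged:
By the outcome, as a careful person would: the job done as asked, in the order asked, and still so for the second after the job is handed in, with the robot touching nothing.
It also fails if it takes over 72 s, if anything falls off the work surface, if the arm or the gripper's body presses on something with over 40 N, if the wrist force passes 120 N, or if a joint passes its speed limit or range.

## Working session

There is one attempt and no reset: what is moved stays moved. The work goes in short steps, Python scripts to look and compute and a shell command to move; the robot and the scene stay as the last step left them, time stands still between calls to the robot, and variables do not carry over. Pictures are saved under pics/ and viewed, about 8 in all and at most 12, crops included, and the job is handed in when it is done.

```bash
ls; mkdir -p pics
cat > h.py <<'E'
import numpy as np, cv2, json
from plant import bot, imaging, ticket, look_for, silhouettes
def cam(n):
    c=imaging.camera_info(n); f=210/np.tan(np.radians(c["vfov"])/2)
    K=np.array([[f,0,c["cx"]],[0,f,c["cy"]],[0,0,1]]); return K,np.array(c["distortion"],float),np.array(c["rvec"],float),np.array(c["tvec"],float)
def proj(n,P):
    K,d,r,t=cam(n); return cv2.projectPoints(np.array(P,float).reshape(-1,3),r,t,K,d)[0].reshape(-1,2)
def ray(n,uv):
    K,d,r,t=cam(n); p=cv2.undistortPoints(np.array(uv,float).reshape(-1,1,2),K,d).reshape(-1,2)
    R=cv2.Rodrigues(r)[0]; v=np.c_[p,np.ones(len(p))]@R; return -R.T@t, v/np.linalg.norm(v,axis=1,keepdims=True)
def atz(n,uv,z):
    o,v=ray(n,uv); return o+v*((z-o[2])/v[:,2])[:,None]
E
python3 - <<'E'
from h import *
a=imaging.get_image("side");b=imaging.get_image("top")
cv2.imwrite("pics/side0.png",a);cv2.imwrite("pics/top0.png",b)
for n in("side","top"):
    o,v=ray(n,[[280,210]]);print(n,o.round(3),v.round(3))
    for k in("purifier","hood_tab","filter_mid","bottle","mug","eraser"):
        print(n,k,[(np.round(d["rect"]).astype(int).tolist(),round(d["confidence"],2)) for d in look_for(n,k)][:5])
print(bot.grip_point_offset,bot.sense())
E
```

```text
pics
side [0.356 0.974 1.116] [[ 0.107 -0.694 -0.712]]
side purifier [([266, 270, 83, 77], 0.71), ([268, 260, 82, 60], 0.35)]
side hood_tab [([268, 261, 81, 56], 0.57)]
side filter_mid [([234, 186, 52, 35], 0.97), ([284, 195, 38, 32], 0.86), ([349, 204, 65, 43], 0.76)]
side bottle [([196, 213, 24, 50], 0.63)]
side mug [([251, 142, 21, 36], 0.77)]
side eraser [([201, 351, 52, 31], 0.75)]
top [ 4.480e-01 -1.000e-03  1.287e+00] [[ 0.078 -0.014 -0.997]]
top purifier [([187, 226, 95, 89], 0.94), ([189, 223, 93, 91], 0.56)]
top hood_tab [([189, 223, 87, 93], 0.71)]
top filter_mid [([351, 152, 71, 66], 0.83), ([352, 312, 67, 89], 0.63), ([350, 220, 63, 43], 0.59)]
top bottle [([261, 121, 30, 40], 0.89)]
top mug [([432, 151, 54, 42], 0.94)]
top eraser [([104, 178, 22, 50], 0.78)]
0.0187 {'time': 0.7, 'joints': array([-1.14099918e+00,  3.19599640e-01,  1.56446941e+00, -6.59212422e-05,
        1.25736382e+00, -1.99908044e-02]), 'qd': array([-0.00052218,  0.00165159, -0.00048745, -0.00208966, -0.00043137,
        0.00127985]), 'effort': array([ 1.53127472e-03, -4.15287673e+01, -2.34383333e+01,  3.83936622e-04,
        2.64547079e-04,  7.29929269e-06]), 'eef_pos': array([ 0.24999941, -0.51785226,  0.23135005]), 'ee_rot': array([ 8.46007411e-05,  9.74815487e-01,  2.23012911e-01, -1.44438628e-05]), 'wrist_force': array([ 0.06174082, -0.25497987, -0.10310268]), 'ft_torque': array([-0.03413648, -0.01084603, -0.01347659]), 'finger_gap': 0.08557996686343322}
```

Run:
```python
import cv2,numpy as np
a=cv2.imread("pics/side0.png")[110:390,150:430];b=cv2.imread("pics/top0.png")[90:370,80:480]
cv2.imwrite("pics/s1.png",cv2.resize(a,(600,600),interpolation=2));cv2.imwrite("pics/t1.png",cv2.resize(b,(800,560),interpolation=2))
```

```text
(no output)
```

View pics/s1.png

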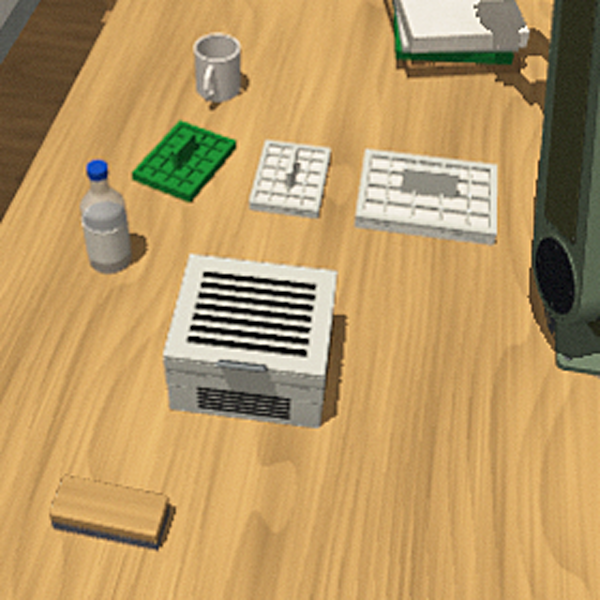

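View pics/t1.png

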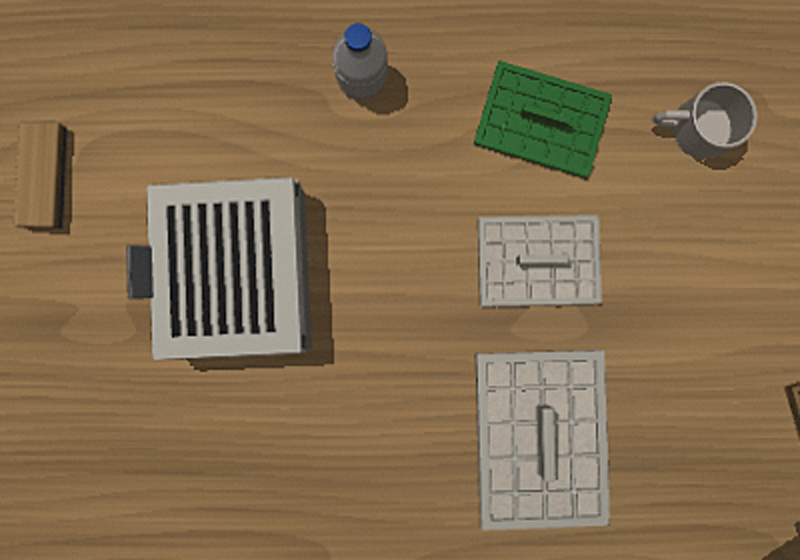

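The top view shows three filters: green (352,152), small white (350,220) and large white (352,312). The one meant is small white (350,220), because it isn't green and is the smaller of the whites. The side view agrees, with it at (284,195). The purifier's tab points to image left in top.

```bash
cat >> h.py <<'E'
def tri(uvt,uvs):
    out=[]
    for a,b in zip(uvt,uvs):
        (o1,v1),(o2,v2)=ray("top",[a]),ray("side",[b]); v1,v2=v1[0],v2[0]
        s=np.linalg.lstsq(np.c_[v1,-v2],o2-o1,rcond=None)[0]; p,q=o1+s[0]*v1,o2+s[1]*v2
        out.append([*((p+q)/2),np.linalg.norm(p-q)])
    return np.array(out)
E
python3 - <<'E'
from h import *
T=lambda l:np.array(l)/2+[80,90]; S=lambda l:np.array(l)/(600/280)+[150,110]
# order: front-left(+x?),...
ht=T([(148,185),(297,178),(304,349),(153,359)]); hs=S([(167,357),(190,255),(337,268),(328,376)])
print("hood",tri(ht,hs).round(3),atz("top",ht,.126).round(3),sep="\n")
ft=T([(478,216),(599,216),(601,304),(480,306)]); fs=S([(250,204),(263,140),(330,148),(320,210)])
print("filt",tri(ft,fs).round(3),atz("top",ft,.018).round(3),sep="\n")
print("plate top",tri(T([(544,262)]),S([(292,167)])).round(3),atz("top",T([(518,261),(570,263)]),.05).round(3))
print("tab tip top",tri(T([(127,246),(128,297)]),S([(219,364),(267,370)])).round(3))
# refine with minAreaRect on silhouettes
imaging.get_image("top")
for d in silhouettes("top","filter_mid"):
    c=cv2.findContours(d["region"].astype(np.uint8),0,1)[0];c=max(c,key=cv2.contourArea).reshape(-1,2)
    r=cv2.minAreaRect(np.float32(atz("top",c,.018)[:,:2]));print(d["rect"],r)
b=imaging.get_image("top")[178:262,300:400];cv2.imwrite("pics/f.png",cv2.resize(b,None,fx=6,fy=6,interpolation=2))
E
```

```text
hood
[[0.601 0.273 0.119 0.007]
 [0.611 0.101 0.117 0.001]
 [0.414 0.092 0.125 0.005]
 [0.402 0.265 0.122 0.007]]
[[0.604 0.272 0.126]
 [0.611 0.1   0.126]
 [0.417 0.092 0.126]
 [0.406 0.264 0.126]]
filt
[[ 0.574 -0.116  0.011  0.007]
 [ 0.578 -0.267  0.014  0.002]
 [ 0.466 -0.267  0.016  0.001]
 [ 0.463 -0.116  0.019  0.006]]
[[ 0.577 -0.115  0.018]
 [ 0.576 -0.267  0.018]
 [ 0.467 -0.267  0.018]
 [ 0.465 -0.116  0.018]]
plate top [[ 0.518 -0.195  0.029  0.001]] [[ 0.519 -0.16   0.05 ]
 [ 0.516 -0.223  0.05 ]]
tab tip top [[0.53  0.29  0.146 0.005]
 [0.473 0.288 0.147 0.005]]
[351.8, 310.5, 67.8, 86.8] ((0.30131152272224426, -0.19115477800369263), (0.21748113632202148, 0.16260802745819092), 0.955619215965271)
[187.7, 225.5, 96.8, 90.0] ((0.5135303735733032, 0.20844173431396484), (0.22045575082302094, 0.22821636497974396), 3.4682042598724365)
[351.1, 151.1, 69.3, 64.2] ((0.6985681056976318, -0.19792655110359192), (0.1507594883441925, 0.1140187531709671), 73.31409454345703)
[349.7, 219.7, 59.2, 39.7] ((0.5243310332298279, -0.1886882483959198), (0.10786746442317963, 0.1494947075843811), 0.9716148376464844)
```

View pics/f.png

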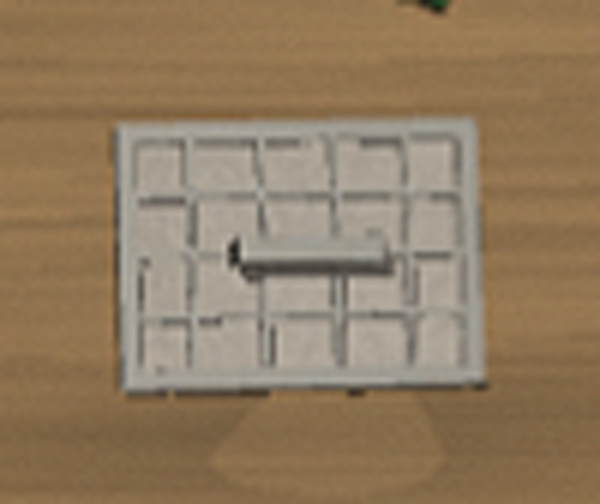

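The crop confirms it: small white filter, upright grip plate along its long axis (world y), plate centre near pixel (352,220). Next I'll check the kinematics for the swing.

Run:
```python
from h import *
from scipy.optimize import least_squares
print([a for a in dir(bot) if a[0]!='_'])
# pose fit of purifier from hood top corners (hood -91..79? front at -91, back at +79 from centre) both views
T=lambda l:np.array(l)/2+[80,90]; S=lambda l:np.array(l)/(600/280)+[150,110]
ht=T([(148,185),(297,178),(304,349),(153,359)]); hs=S([(167,357),(190,255),(337,268),(328,376)])
def pts(p):
    u=np.array([np.sin(p[2]),-np.cos(p[2])]);w=np.array([np.cos(p[2]),np.sin(p[2])])
    c=np.array(p[:2]); f=lambda a,b:[*(c+a*u+b*w),p[3]]
    return [f(-.166,.1),f(.004,.1),f(.004,-.1),f(-.166,-.1)]
r=least_squares(lambda p:np.r_[(proj("top",pts(p))-ht).ravel(),(proj("side",pts(p))-hs).ravel()],[.514,.1,.046,.126])
print("hinge xy,yaw,ztop",r.x.round(4),r.fun.round(1))
```

```text
['MotionError', 'grip_point_offset', 'sense']
hinge xy,yaw,ztop [0.5118 0.1018 0.0537 0.1206] [ 0.   0.9 -1.  -0.2  0.2  1.9  1.3  1.1 -2.  -0.6 -0.7 -0.3 -0.3  1.1
 -1.5 -0.6]
```

Run:
```python
import numpy as np
from scipy.spatial.transform import Rotation as R
yaw=.05; fwd=np.array([-np.sin(yaw),np.cos(yaw),0]);up=np.array([0,0,1.]);H=np.array([.512,.102,.106])
for d in(.2,):
 for half in(0,1):
  for th in np.arange(0,2.06,.25):
   t=np.radians(50)+th
   a=-(np.cos(t)*fwd+np.sin(t)*up); n=-np.sin(t)*fwd+np.cos(t)*up  # n: back side of tab
   y=n if half else -n
   M=np.c_[np.cross(y,a),y,a]
   b=np.radians(10.5)+th; p=H+.176*(np.cos(b)*fwd+np.sin(b)*up)
   w=p-(d)*a; j1=np.arctan2(w[1],w[0])
   for phi in(1.75,2.0):
    e=R.from_matrix((R.from_euler('z',j1)*R.from_euler('y',phi)).inv().as_matrix()@M).as_euler('ZYZ')
    j=np.array([e[0],e[1],e[2]-np.pi/2]); 
    print(half,th,phi,w.round(2),round(j1,2),((j+np.pi)%(2*np.pi)-np.pi).round(2))
```

```text
0 0.0 1.75 [0.5  0.4  0.29] 0.68 [-0.56  1.81 -0.96]
0 0.0 2.0 [0.5  0.4  0.29] 0.68 [-0.55  1.6  -0.82]
0 0.25 1.75 [0.5  0.35 0.36] 0.61 [-0.38  1.64 -0.99]
0 0.25 2.0 [0.5  0.35 0.36] 0.61 [-0.38  1.4  -0.9 ]
0 0.5 1.75 [0.5  0.28 0.41] 0.5 [-0.18  1.48 -1.09]
0 0.5 2.0 [0.5  0.28 0.41] 0.5 [-0.19  1.24 -1.05]
0 0.75 1.75 [0.51 0.2  0.45] 0.37 [ 0.05  1.38 -1.26]
0 0.75 2.0 [0.51 0.2  0.45] 0.37 [ 0.05  1.13 -1.27]
0 1.0 1.75 [0.51 0.11 0.46] 0.21 [ 0.31  1.35 -1.47]
0 1.0 2.0 [0.51 0.11 0.46] 0.21 [ 0.33  1.11 -1.55]
0 1.25 1.75 [0.52 0.02 0.45] 0.04 [ 0.56  1.42 -1.67]
0 1.25 2.0 [0.52 0.02 0.45] 0.04 [ 0.59  1.21 -1.81]
0 1.5 1.75 [ 0.52 -0.06  0.42] -0.12 [ 0.79  1.56 -1.82]
0 1.5 2.0 [ 0.52 -0.06  0.42] -0.12 [ 0.8   1.39 -1.99]
0 1.75 1.75 [ 0.52 -0.13  0.37] -0.25 [ 1.    1.74 -1.88]
0 1.75 2.0 [ 0.52 -0.13  0.37] -0.25 [ 0.98  1.6  -2.09]
0 2.0 1.75 [ 0.53 -0.19  0.3 ] -0.35 [ 1.22  1.9  -1.86]
0 2.0 2.0 [ 0.53 -0.19  0.3 ] -0.35 [ 1.15  1.8  -2.1 ]
1 0.0 1.75 [0.5  0.4  0.29] 0.68 [-0.56  1.81  2.18]
1 0.0 2.0 [0.5  0.4  0.29] 0.68 [-0.55  1.6   2.32]
1 0.25 1.75 [0.5  0.35 0.36] 0.61 [-0.38  1.64  2.15]
1 0.25 2.0 [0.5  0.35 0.36] 0.61 [-0.38  1.4   2.24]
1 0.5 1.75 [0.5  0.28 0.41] 0.5 [-0.18  1.48  2.05]
1 0.5 2.0 [0.5  0.28 0.41] 0.5 [-0.19  1.24  2.1 ]
1 0.75 1.75 [0.51 0.2  0.45] 0.37 [0.05 1.38 1.88]
1 0.75 2.0 [0.51 0.2  0.45] 0.37 [0.05 1.13 1.87]
1 1.0 1.75 [0.51 0.11 0.46] 0.21 [0.31 1.35 1.67]
1 1.0 2.0 [0.51 0.11 0.46] 0.21 [0.33 1.11 1.59]
1 1.25 1.75 [0.52 0.02 0.45] 0.04 [0.56 1.42 1.47]
1 1.25 2.0 [0.52 0.02 0.45] 0.04 [0.59 1.21 1.33]
1 1.5 1.75 [ 0.52 -0.06  0.42] -0.12 [0.79 1.56 1.33]
1 1.5 2.0 [ 0.52 -0.06  0.42] -0.12 [0.8  1.39 1.15]
1 1.75 1.75 [ 0.52 -0.13  0.37] -0.25 [1.   1.74 1.26]
1 1.75 2.0 [ 0.52 -0.13  0.37] -0.25 [0.98 1.6  1.05]
1 2.0 1.75 [ 0.53 -0.19  0.3 ] -0.35 [1.22 1.9  1.28]
1 2.0 2.0 [ 0.53 -0.19  0.3 ] -0.35 [1.15 1.8  1.04]
```

```bash
python3 -m handwheel '[[[0.2,0.8,0.3],[0,0,0.27]],[[0.3,1,0.1],[0,0,0.27]],[[0.3,1,0.1],[0,0,0.27]],[[0.3,1,0.1],[0,0,0.27]],[[0.3,1,0.1],[0,0,0.27]]]' -0.1
python3 -m handwheel '[[[0.3,1,0.1],[0,0,0.27]],[[0.3,1,0.1],[0,0,0.27]],[[0.3,1,0.1],[0,0,0.27]],[[0.3,1,0.1],[0,0,0.27]],[[0.3,1,0.1],[0,0,0.27]]]'
python3 -m handwheel '[[[0.3,1,0.1],[0,0,0.27]],[[0.3,1,0.1],[0,0,0.27]],[[0.3,1,0.1],[0,0,0.27]],[[0.3,1,0.1],[0,0,0.27]],[[0.3,1,0.1],[0,0,0.27]]]'
python3 -m handwheel '[[[0.3,1,0.1],[0,0,0.27]],[[0.3,1,0.1],[0,0,0.27]],[[0.3,1,0.1],[0,0,0.27]],[[0.3,1,0.1],[0,0,0.26]],[[0.3,1,0.1],[0,0,0.25]]]'
cat >> h.py <<'E'
from scipy.spatial.transform import Rotation as Ro
YAW=.05; FWD=np.array([-np.sin(YAW),np.cos(YAW),0]);UP=np.array([0,0,1.]);H=np.array([.512,.102,.106])
def tabpose(th,back=0.,H=H):
    t=np.radians(50)+th; a=-(np.cos(t)*FWD+np.sin(t)*UP); y=np.sin(t)*FWD-np.cos(t)*UP
    c=.173;p=H+(.173*np.cos(th)-.032*np.sin(th))*FWD+(.173*np.sin(th)+.032*np.cos(th))*UP
    return p+a*(bot.grip_point_offset-back), Ro.from_matrix(np.c_[np.cross(y,a),y,a])
def cur():
    s=bot.sense();q=s["ee_rot"];return s["eef_pos"],Ro.from_quat([*q[1:],q[0]]),s
def todo(p,R):
    c,Rc,s=cur(); print("shift/4cm",((p-c)/.04).round(2),"turn/30deg",((R*Rc.inv()).as_rotvec(degrees=True)/30).round(2),"gap",round(s["finger_gap"],4),"F",s["wrist_force"].round(1),"j",s["joints"].round(2),"t",round(s["time"],2))
E
python3 -c "
from h import *
print(cur()[0],cur()[1].as_matrix().round(3)); todo(*tabpose(0,.06))"
```

```text
time: 1.48
eef_pos: [0.3063, -0.3245, 0.2596]
ee_rot: [0.0, 0.836, 0.548, 0.0]
wrist_force: [0.3, -0.0, 0.5]
finger_gap: 0.038
time: 2.1
eef_pos: [0.3662, -0.1245, 0.2797]
ee_rot: [0.0, 0.595, 0.804, 0.0]
wrist_force: [0.7, 0.2, -0.3]
finger_gap: 0.0382
time: 2.72
eef_pos: [0.4262, 0.0756, 0.2997]
ee_rot: [0.0, 0.279, 0.96, 0.0]
wrist_force: [0.9, 0.7, 0.5]
finger_gap: 0.0385
time: 3.35
eef_pos: [0.4863, 0.2755, 0.3195]
ee_rot: [0.0, -0.062, 0.998, 0.0]
wrist_force: [0.8, -0.5, -0.2]
finger_gap: 0.0384
[0.48626785 0.27554513 0.31952743] [[-0.992 -0.124  0.   ]
 [-0.124  0.992  0.   ]
 [-0.     0.    -1.   ]]
shift/4cm [ 0.39  0.64 -3.75] turn/30deg [-1.33 -0.12 -0.14] gap 0.0384 F [ 0.8 -0.5 -0.2] j [ 0.5   0.25  1.44 -0.    1.45 -1.2 ] t 3.35
```

```bash
python3 -m handwheel '[[[0.1,0.5,0],[-0.27,-0.02,-0.03]],[[0.1,0.3,-0.3],[-0.27,-0.02,-0.03]],[[0.1,0.2,-0.6],[-0.27,-0.02,-0.03]],[[0.1,0,-0.9],[-0.27,-0.02,-0.03]],[[0,-0.2,-1],[-0.26,-0.02,-0.03]]]'
python3 - <<'E'
from h import *
todo(*tabpose(0,.06))
a=imaging.get_image("side");b=imaging.get_image("top")
p=tabpose(0)[0]; 
for n,im in(("side",a),("top",b)):
    for q in (tabpose(0,.0187)[0],tabpose(0,0)[0]): # root approx
        print(n,proj(n,q).round(1))
print(proj("side",cur()[0]),proj("top",cur()[0]))
A=cv2.resize(a[190:320,200:330],(520,520),interpolation=2);B=cv2.resize(b[150:280,100:230],(520,520),interpolation=2)
cv2.imwrite("pics/p1.png",cv2.resize(np.hstack([A,B]),(800,400)))
E
```

```text
time: 3.98
eef_pos: [0.5024, 0.3074, 0.2065]
ee_rot: [0.006, -0.018, 0.938, -0.345]
wrist_force: [0.3, 0.1, -0.2]
finger_gap: 0.0387
shift/4cm [-0.01 -0.15 -0.92] turn/30deg [ 0.01 -0.    0.02] gap 0.0387 F [ 0.3  0.1 -0.2] j [ 0.79  0.6   1.35 -0.5   1.7  -0.75] t 3.98
side [[262.8 278.6]]
side [[263.5 278.2]]
top [[150.9 226.2]]
top [[157.5 226.2]]
[[261.53807222 273.98680305]] [[129.45643225 226.56439666]]
```

View pics/p1.png

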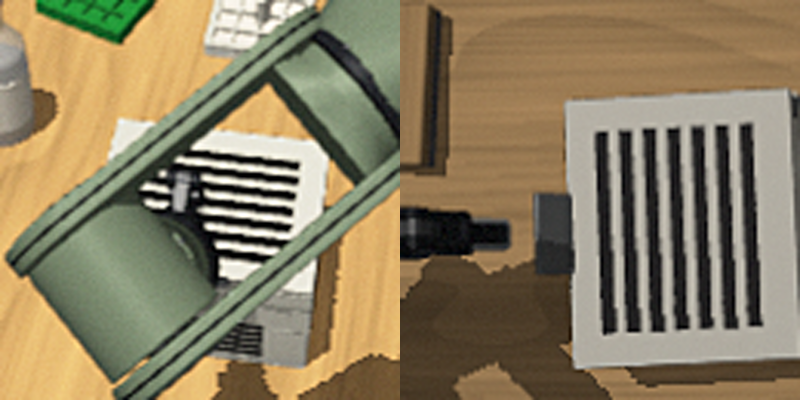

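Top view: the tab spans columns 144–156 at row 226, against a model pinch point of 151. I'll shift the hinge estimate 2 mm to +y. The fingers are in line.

```bash
sed -i 's/\.102,\.106/.104,.106/' h.py
python3 -m handwheel '[[[0,-0.1,-0.6],[0,0,0.02]],[[0,0,-0.26],[0,0,0]],[[0,-0.2,-0.24],[0,0,0]],[[0,-0.2,-0.24],[0,0,0]],[[0,0,0],[0,0,0]]]'
python3 -c "
from h import *
todo(*tabpose(0,.003))"
```

```text
time: 4.7
eef_pos: [0.5018, 0.2851, 0.1537]
ee_rot: [0.006, -0.022, 0.938, -0.345]
wrist_force: [-0.2, -0.3, 0.5]
finger_gap: 0.0382
shift/4cm [ 0.05 -0.46 -0.69] turn/30deg [ 0.01 -0.01  0.01] gap 0.0382 F [-0.2 -0.3  0.5] j [ 0.77  0.62  1.46 -0.51  1.57 -0.72] t 4.7
```

```bash
python3 -m handwheel '[[[0.02,-0.2,-0.24],[0,0,0]],[[0.02,-0.16,-0.24],[0,0,0]],[[0,-0.1,-0.2],[0,0,0]],[[0,0,0],[0,0,0]],[[0,0,0],[0,0,0]]]'
python3 -c "
from h import *
todo(*tabpose(0,.003))"
```

```text
time: 5.32
eef_pos: [0.5038, 0.2679, 0.1266]
ee_rot: [0.007, -0.023, 0.939, -0.344]
wrist_force: [0.8, 0.0, 0.5]
finger_gap: 0.0385
shift/4cm [ 0.   -0.03 -0.02] turn/30deg [ 0.01 -0.    0.  ] gap 0.0385 F [0.8 0.  0.5] j [ 0.75  0.63  1.52 -0.52  1.5  -0.7 ] t 5.33
```

```bash
python3 -m handwheel '[[[0,0,0],[0,0,0]],[[0,0,0],[0,0,0]],[[0,0,0],[0,0,0]],[[0,0,0],[0,0,0]],[[0,0,0],[0,0,0]]]' -0.72
```

```text
time: 5.95
eef_pos: [0.5036, 0.2678, 0.1266]
ee_rot: [0.007, -0.023, 0.939, -0.344]
wrist_force: [0.7, -0.7, 0.2]
finger_gap: 0.0124
```

```bash
python3 -m handwheel '[[[0,0,0],[0,0,0]],[[0,0,0],[0,0,0]],[[0,0,0],[0,0,0]],[[0,0,0],[0,0,0]],[[0,0,0],[0,0,0]]]' -1
python3 - <<'E'
from h import *
# swing: deltas for world rotation about axis through hinge
c,Rc,s=cur(); ax=np.array([np.cos(YAW),np.sin(YAW),0])
prev=c
for k in range(1,29):
    th=np.radians(4*k); q=H+Ro.from_rotvec(ax*th).apply(c-H); print(4*k,((q-prev)/.04).round(2),end=' | ' if k%3 else '\n'); prev=q
E
```

```text
time: 6.58
eef_pos: [0.5035, 0.2695, 0.1253]
ee_rot: [0.007, -0.023, 0.939, -0.342]
wrist_force: [-0.3, 5.2, -4.2]
finger_gap: 0.0056
4 [ 0.   -0.04  0.29] | 8 [ 0.   -0.06  0.28] | 12 [ 0.   -0.08  0.28]
16 [ 0.01 -0.1   0.27] | 20 [ 0.01 -0.12  0.26] | 24 [ 0.01 -0.14  0.26]
28 [ 0.01 -0.16  0.25] | 32 [ 0.01 -0.17  0.23] | 36 [ 0.01 -0.19  0.22]
40 [ 0.01 -0.2   0.21] | 44 [ 0.01 -0.22  0.19] | 48 [ 0.01 -0.23  0.18]
52 [ 0.01 -0.24  0.16] | 56 [ 0.01 -0.25  0.14] | 60 [ 0.01 -0.26  0.12]
64 [ 0.01 -0.27  0.11] | 68 [ 0.01 -0.28  0.09] | 72 [ 0.01 -0.28  0.07]
76 [ 0.01 -0.29  0.05] | 80 [ 0.01 -0.29  0.03] | 84 [ 0.01 -0.29  0.01]
88 [ 0.01 -0.29 -0.01] | 92 [ 0.01 -0.29 -0.03] | 96 [ 0.01 -0.29 -0.05]
100 [ 0.01 -0.28 -0.07] | 104 [ 0.01 -0.28 -0.09] | 108 [ 0.01 -0.27 -0.11]
112 [ 0.01 -0.26 -0.13] |
```

```bash
python3 -m handwheel '[[[0,-0.04,0.29],[0.133,0.007,0]],[[0,-0.06,0.28],[0.133,0.007,0]],[[0,-0.08,0.28],[0.133,0.007,0]],[[0.01,-0.1,0.27],[0.133,0.007,0]],[[0.01,-0.12,0.26],[0.133,0.007,0]]]'
```

```text
time: 7.2
eef_pos: [0.5043, 0.2527, 0.1805]
ee_rot: [0.002, -0.024, 0.984, -0.174]
wrist_force: [1.6, 2.0, -9.9]
finger_gap: 0.0059
```

```bash
python3 -m handwheel '[[[0.01,-0.14,0.26],[0.133,0.007,0]],[[0.01,-0.16,0.25],[0.133,0.007,0]],[[0.01,-0.17,0.23],[0.133,0.007,0]],[[0.01,-0.19,0.22],[0.133,0.007,0]],[[0.01,-0.2,0.21],[0.133,0.007,0]]]'
python3 -m handwheel '[[[0.01,-0.22,0.19],[0.133,0.007,0]],[[0.01,-0.23,0.18],[0.133,0.007,0]],[[0.01,-0.24,0.16],[0.133,0.007,0]],[[0.01,-0.25,0.14],[0.133,0.007,0]],[[0.01,-0.26,0.12],[0.133,0.007,0]]]'
python3 -c "
from h import *
todo(*tabpose(np.radians(60),.003))"
```

```text
time: 7.82
eef_pos: [0.5058, 0.2176, 0.2266]
ee_rot: [-0.004, -0.025, 1.0, -0.002]
wrist_force: [1.3, 1.9, -14.6]
finger_gap: 0.0058
time: 8.45
eef_pos: [0.508, 0.1693, 0.2574]
ee_rot: [-0.009, -0.024, 0.985, 0.171]
wrist_force: [3.0, 3.4, -17.6]
finger_gap: 0.0061
shift/4cm [ 0.02 -0.03 -0.01] turn/30deg [ 0.01 -0.02 -0.  ] gap 0.0061 F [  3.    3.4 -17.6] j [ 0.1   0.23  1.67  0.36  1.25 -1.64] t 8.45
```

```bash
python3 -m handwheel '[[[0,-0.27,0.07],[0.133,0.007,0]],[[0,-0.28,0.06],[0.133,0.007,0]],[[0,-0.28,0.05],[0.133,0.007,0]],[[0.01,-0.29,0.04],[0.133,0.007,0]],[[0.01,-0.29,0.02],[0.133,0.007,0]]]'
python3 -c "
from h import *
todo(*tabpose(np.radians(80),.003))"
```

```text
time: 9.07
eef_pos: [0.5106, 0.1136, 0.2697]
ee_rot: [-0.011, -0.024, 0.94, 0.341]
wrist_force: [5.9, 9.3, -10.1]
finger_gap: 0.0058
shift/4cm [ 0.03 -0.03  0.01] turn/30deg [ 0.   -0.01 -0.  ] gap 0.0058 F [  5.9   9.3 -10.1] j [-0.19  0.28  1.72  0.68  1.4  -2.03] t 9.07
```

```bash
python3 -m handwheel '[[[0.02,-0.29,0],[0.133,0.007,0]],[[0.02,-0.29,-0.02],[0.133,0.007,0]],[[0.02,-0.29,-0.04],[0.133,0.007,0]],[[0.01,-0.29,-0.06],[0.133,0.007,0]],[[0.01,-0.28,-0.08],[0.133,0.007,0]]]'
python3 -c "
from h import *
todo(*tabpose(np.radians(100),.003))"
```

```text
time: 9.7
eef_pos: [0.5131, 0.0562, 0.2617]
ee_rot: [-0.015, -0.022, 0.866, 0.499]
wrist_force: [4.4, 11.7, -7.8]
finger_gap: 0.006
shift/4cm [ 0.03 -0.    0.03] turn/30deg [ 0.   -0.01 -0.01] gap 0.006 F [ 4.4 11.7 -7.8] j [-0.41  0.42  1.75  0.88  1.61 -2.31] t 9.7
```

```bash
python3 -m handwheel '[[[0.02,-0.28,-0.08],[0.133,0.007,0]],[[0.02,-0.27,-0.1],[0.133,0.007,0]],[[0.01,-0.27,-0.12],[0.133,0.007,0]],[[0,0,0],[0,0,0]],[[0,0,0],[0,0,0]]]'
python3 -c "
from h import *
todo(*tabpose(np.radians(112),.003))"
```

```text
time: 10.32
eef_pos: [0.5146, 0.0241, 0.2472]
ee_rot: [-0.02, -0.02, 0.811, 0.585]
wrist_force: [4.1, 14.8, -12.0]
finger_gap: 0.006
shift/4cm [0.03 0.01 0.06] turn/30deg [ 0.01 -0.01 -0.01] gap 0.006 F [  4.1  14.8 -12. ] j [-0.5   0.55  1.76  0.95  1.73 -2.44] t 10.32
```

Run:
```python
from h import *
a=imaging.get_image("side");b=imaging.get_image("top")
A=cv2.resize(a[150:330,180:360],(400,400),interpolation=2);B=cv2.resize(b[130:310,130:310],(400,400),interpolation=2)
cv2.imwrite("pics/p2.png",np.hstack([A,B]))
```

```text
(no output)
```

View pics/p2.png

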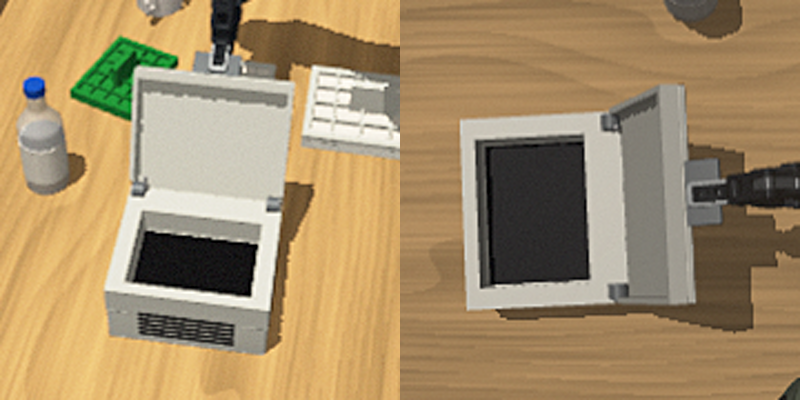

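The hood stands open past vertical: the well shows at top crop (530,215) and the tab is pinched at (705,190). Next, slightly further towards the stop, then release.

```bash
python3 -m handwheel '[[[0.01,-0.13,-0.07],[0.065,0.003,0]],[[0.01,-0.13,-0.08],[0.065,0.003,0]],[[0,0,0],[0,0,0]],[[0,0,0],[0,0,0]],[[0,0,0],[0,0,0]]]'
python3 -m handwheel '[[[0,0,0],[0,0,0]],[[0,0,0],[0,0,0]],[[0,0,0],[0,0,0]],[[0,0,0],[0,0,0]],[[0,0,0],[0,0,0]]]' 0.2
python3 - <<'E'
from h import *
c,R,s=cur();print(s["joints"].round(2),s["wrist_force"].round(1),"back dir/4cm per 2cm",(-R.as_matrix()[:,2]*.5).round(2))
b=imaging.get_image("top"); cv2.imwrite("pics/p3.png",cv2.resize(np.hstack([b[130:310,130:310],imaging.get_image("side")[150:330,180:360]]),(800,400),interpolation=2))
E
```

```text
time: 11.05
eef_pos: [0.5151, 0.0144, 0.2411]
ee_rot: [-0.021, -0.021, 0.791, 0.612]
wrist_force: [3.9, 17.5, -14.0]
finger_gap: 0.006
time: 11.68
eef_pos: [0.5152, 0.012, 0.2438]
ee_rot: [-0.019, -0.022, 0.791, 0.612]
wrist_force: [-0.9, -0.7, 0.7]
finger_gap: 0.0516
[-0.53  0.59  1.75  0.97  1.78 -2.48] [-0.9 -0.7  0.7] back dir/4cm per 2cm [ 0.03 -0.48  0.13]
```

View pics/p3.png

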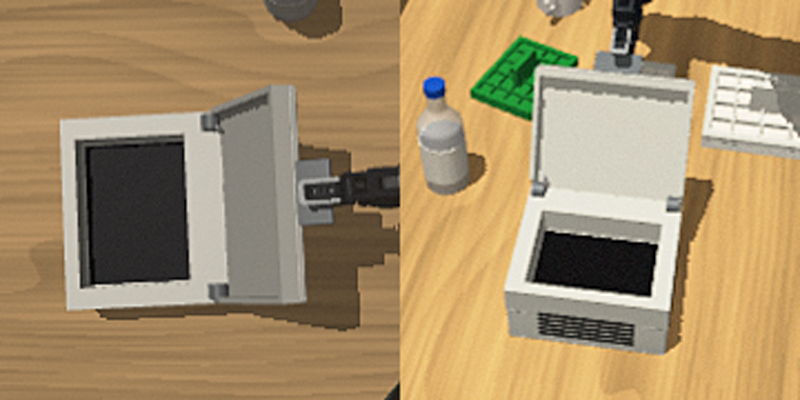

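```bash
python3 -m handwheel '[[[0.03,-0.48,0.13],[0,0,0]],[[0.03,-0.48,0.13],[0,0,0]],[[0.05,-0.9,0.3],[0,0,0]],[[0,-0.5,1],[0,0,0]],[[0,-0.3,1],[0,0,0]]]'
python3 - <<'E'
from h import *
F=lambda yw:Ro.from_euler('z',yw)*Ro.from_euler('x',180,degrees=True)
todo(np.array([.52,-.19,.16]),F(np.pi/2+.01))
c,R,s=cur();print((Ro.from_euler('x',0)*R).as_matrix().round(2))
T=F(np.pi/2+.01)
rv=(T*R.inv()).as_rotvec(); 
# two-stage: tilt back to down (about x), then yaw
z=R.as_matrix()[:,2]; ax=np.cross(z,[0,0,-1.]);ang=np.arctan2(np.linalg.norm(ax),-z[2]);t1=Ro.from_rotvec(ax/np.linalg.norm(ax)*ang)
print(t1.as_rotvec(degrees=True)/30,(T*(t1*R).inv()).as_rotvec(degrees=True)/30)
E
```

```text
time: 12.4
eef_pos: [0.5197, -0.0968, 0.3472]
ee_rot: [-0.018, -0.021, 0.791, 0.612]
wrist_force: [0.6, 0.2, -0.1]
finger_gap: 0.0518
shift/4cm [ 0.01 -2.33 -4.68] turn/30deg [-2.03  1.89 -2.59] gap 0.0518 F [ 0.6  0.2 -0.1] j [-0.66  0.56  1.49  0.95  2.04 -2.29] t 12.4
[[-1.   -0.01 -0.05]
 [-0.06  0.25  0.97]
 [ 0.    0.97 -0.25]]
[-2.51174133 -0.14206383 -0.        ] [ 5.58515129e-16 -4.80693480e-16 -3.08220354e+00]
```

```bash
python3 -m handwheel '[[[0,-0.3,0],[-0.314,-0.018,0]],[[0,-0.3,0],[-0.314,-0.018,0]],[[0,-0.3,0],[-0.314,-0.018,0]],[[0,-0.3,0],[-0.314,-0.018,0]],[[0,-0.3,0],[-0.314,-0.018,0]]]'
python3 -m handwheel '[[[0,-0.3,0],[-0.314,-0.018,0]],[[0,-0.3,0],[-0.314,-0.018,0]],[[0,-0.2,0],[-0.314,-0.018,0]],[[0,0,-0.3],[0,0,-0.34]],[[0,0,-0.4],[0,0,-0.34]]]'
python3 -m handwheel '[[[0,0,-0.5],[0,0,-0.34]],[[0,0,-0.5],[0,0,-0.34]],[[0,0,-0.5],[0,0,-0.34]],[[0,0,-0.5],[0,0,-0.34]],[[0,0,-0.5],[0,0,-0.34]]]'
python3 -m handwheel '[[[0,0,-0.5],[0,0,-0.34]],[[0,0,-0.5],[0,0,-0.34]],[[0,0,-0.2],[0,0,0]],[[0,0,-0.2],[0,0,0]],[[0,0,0],[0,0,0]]]'
python3 - <<'E'
from h import *
F=lambda yw:Ro.from_euler('z',yw)*Ro.from_euler('x',180,degrees=True)
todo(np.array([.52,-.19,.023]),F(np.pi/2+.01))
b=imaging.get_image("top");a=imaging.get_image("side");print(proj("top",cur()[0]))
cv2.imwrite("pics/p4.png",cv2.resize(np.hstack([b[150:290,280:420],a[130:270,210:350]]),(800,400),interpolation=2))
E
```

```text
time: 13.02
eef_pos: [0.5196, -0.1565, 0.3472]
ee_rot: [-0.007, -0.025, 0.97, 0.241]
wrist_force: [0.2, 0.6, -1.2]
finger_gap: 0.0512
time: 13.65
eef_pos: [0.5197, -0.1868, 0.3191]
ee_rot: [0.0, 0.154, 0.988, -0.0]
wrist_force: [-0.3, 0.6, -0.1]
finger_gap: 0.0516
time: 14.28
eef_pos: [0.5196, -0.1874, 0.2181]
ee_rot: [-0.0, 0.565, 0.825, 0.0]
wrist_force: [-0.3, -0.3, -0.2]
finger_gap: 0.051
time: 14.9
eef_pos: [0.5196, -0.1865, 0.1621]
ee_rot: [-0.001, 0.699, 0.715, 0.0]
wrist_force: [0.2, 0.6, -0.7]
finger_gap: 0.051
shift/4cm [ 0.01 -0.09 -3.48] turn/30deg [-0.   -0.   -0.03] gap 0.051 F [ 0.2  0.6 -0.7] j [-0.37  0.34  1.72  0.    1.08 -0.39] t 14.9
[[357.51281159 216.93649229]]
```

View pics/p4.png

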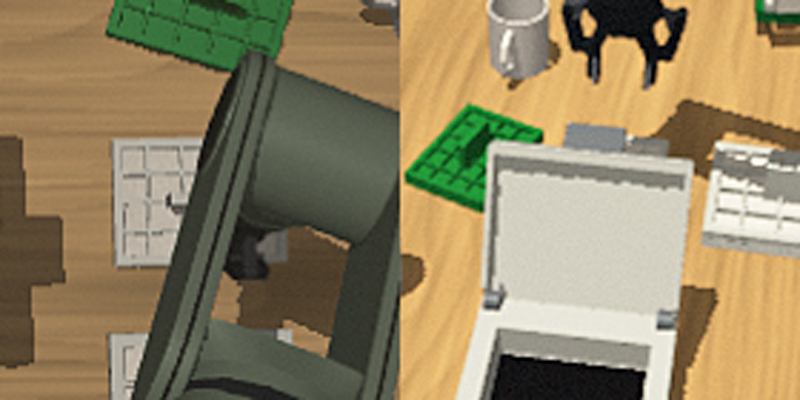

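The hood holds itself open. The gripper is above the small white filter, whose frame shows at top crop (115–290, 140–265).

```bash
python3 -m handwheel '[[[0.01,-0.08,-0.7],[0,0,-0.03]],[[0,0,-0.7],[0,0,0]],[[0,0,-0.7],[0,0,0]],[[0,0,-0.5],[0,0,0]],[[0,0,-0.3],[0,0,0]]]'
python3 -m handwheel '[[[0,0,-0.2],[0,0,0]],[[0,0,-0.2],[0,0,0]],[[0,0,-0.13],[0,0,0]],[[0,0,0],[0,0,0]],[[0,0,0],[0,0,0]]]'
python3 -m handwheel '[[[0,0,0],[0,0,0]],[[0,0,0],[0,0,0]],[[0,0,0],[0,0,0]],[[0,0,0],[0,0,0]],[[0,0,0],[0,0,0]]]' -0.7
python3 -m handwheel '[[[0,0,0],[0,0,0]],[[0,0,0],[0,0,0]],[[0,0,0],[0,0,0]],[[0,0,0],[0,0,0]],[[0,0,0],[0,0,0]]]' -1
```

```text
time: 15.62
eef_pos: [0.5202, -0.1894, 0.0457]
ee_rot: [-0.0, 0.704, 0.71, 0.0]
wrist_force: [0.5, 0.5, -0.1]
finger_gap: 0.0513
time: 16.25
eef_pos: [0.5202, -0.1895, 0.0252]
ee_rot: [-0.0, 0.705, 0.71, 0.001]
wrist_force: [0.7, 0.1, 0.5]
finger_gap: 0.0513
time: 16.88
eef_pos: [0.5204, -0.1895, 0.0251]
ee_rot: [0.0, 0.705, 0.71, 0.001]
wrist_force: [2.0, 1.1, 1.1]
finger_gap: 0.0131
time: 17.5
eef_pos: [0.5205, -0.1896, 0.0253]
ee_rot: [0.0, 0.705, 0.71, 0.001]
wrist_force: [1.0, 0.3, 5.2]
finger_gap: 0.0088
```

```bash
python3 -m handwheel '[[[0,0,0.2],[0,0,0]],[[0,0,0.6],[0,0,0]],[[0,0,1],[0,0,0]],[[0,0,1],[0,0,0]],[[0,0,1],[0,0,0]]]'
python3 -m handwheel '[[[0,0,1],[0,0,0]],[[0,0,1],[0,0,0]],[[0,0,1],[0,0,0]],[[0,0,1],[0,0,0]],[[0,0,0.2],[0,0,0]]]'
python3 - <<'E'
from h import *
b=imaging.get_image("top");a=imaging.get_image("side");print(cur()[2]["finger_gap"])
cv2.imwrite("pics/p5.png",np.hstack([cv2.resize(b[175:275,150:230],(480,600),interpolation=2),cv2.resize(a[170:270,210:263],(318,600),interpolation=2)]))
cv2.imwrite("pics/b5.png",b);cv2.imwrite("pics/a5.png",a)
E
```

```text
time: 18.12
eef_pos: [0.5183, -0.189, 0.1771]
ee_rot: [-0.002, 0.705, 0.71, -0.001]
wrist_force: [0.5, 0.2, -2.8]
finger_gap: 0.0087
time: 18.75
eef_pos: [0.52, -0.1896, 0.3466]
ee_rot: [0.001, 0.705, 0.71, 0.001]
wrist_force: [0.7, 0.4, -2.8]
finger_gap: 0.0085
0.00925312647123522
```

View pics/p5.png

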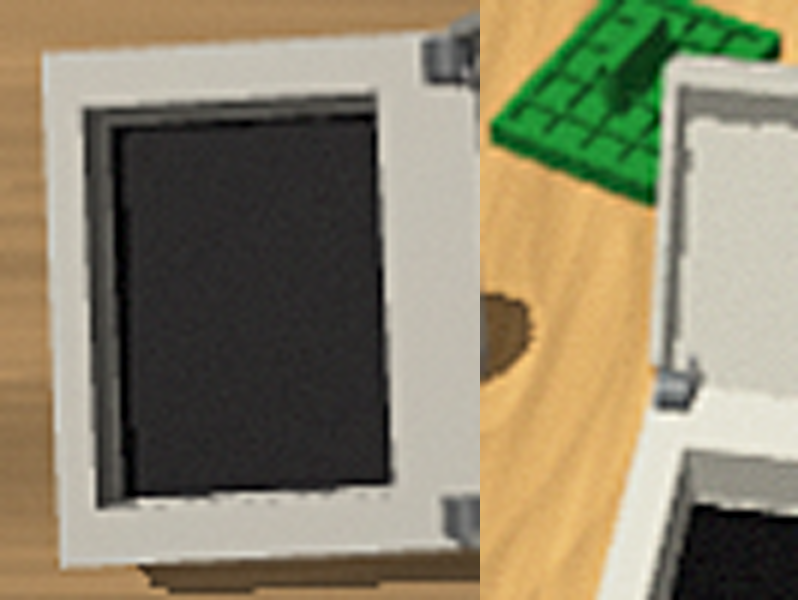

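Run:
```python
from h import *
from scipy.optimize import least_squares
T=lambda l:np.array(l)/6-[.5,.5]+[150.4,175.4]
obs=T([(84,107),(378,93),(393,484),(97,505),(43,55),(62,568)]) 
loc=np.array([(-.070,.078),(.046,.078),(.046,-.078),(-.070,-.078),(-.085,.1),(-.085,-.1)]) # purifier x, then across(+world x)
def pts(p):
    u=np.array([np.sin(p[2]),-np.cos(p[2])]);w=np.array([np.cos(p[2]),np.sin(p[2])])
    return np.c_[p[:2]+loc[:,:1]*u+loc[:,1:]*w,np.full(len(loc),.1)]
r=least_squares(lambda p:(proj("top",pts(p))-obs).ravel(),[.51,.18,.05],loss='soft_l1');p=r.x
print(p.round(4),r.fun.round(1))
u=np.array([np.sin(p[2]),-np.cos(p[2])]);print("well",(p[:2]-.012*u).round(4),"hinge",(p[:2]+.075*u).round(4))
s=proj("side",pts(p)); print(s.round(1))
a=cv2.imread("pics/a5.png");c=cv2.resize(a[220:320,210:310],(600,600),interpolation=2)
for q in s: cv2.circle(c,tuple(int(v) for v in (q-[210,220]+.5)*6),3,(0,0,255),-1)
cv2.imwrite("pics/s6.png",c)
```

```text
[0.509  0.1812 0.0472] [-0.3 -0.1  0.  -0.5  0.5  1.5  0.1  0.4 -0.1 -0.4 -0.1 -0.2]
well [0.5084 0.1932] hinge [0.5125 0.1063]
[[235.1 276.4]
 [243.1 243.8]
 [297.2 250.1]
 [292.7 283.4]
 [225.9 279.9]
 [300.4 289.1]]
```

View pics/s6.png

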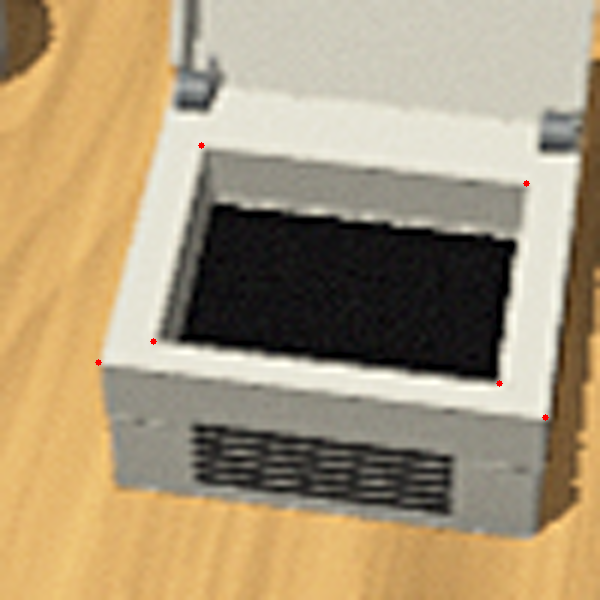

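```bash
python3 -m handwheel '[[[0,0.3,0],[0,0,0.15]],[[0,0.6,0],[0,0,0.28]],[[-0.03,0.8,0],[0,0,0.28]],[[-0.03,0.8,0],[0,0,0.28]],[[-0.03,0.8,0],[0,0,0.28]]]'
python3 -m handwheel '[[[-0.03,0.8,0],[0,0,0.28]],[[-0.03,0.8,0],[0,0,0.28]],[[-0.03,0.8,0],[0,0,0.28]],[[-0.03,0.8,0],[0,0,0.28]],[[-0.03,0.8,0],[0,0,0.28]]]'
python3 -m handwheel '[[[-0.03,0.8,0],[0,0,0.25]],[[-0.03,0.8,0],[0,0,0.15]],[[0,0.5,0],[0,0,0]],[[0,0,0],[0,0,0]],[[0,0,0],[0,0,0]]]'
cat >> h.py <<'E'
W=np.array([.5075,.194]);YW=np.pi+.047
F=lambda yw:Ro.from_euler('z',yw)*Ro.from_euler('x',180,degrees=True)
E
python3 -c "
from h import *
todo(np.array([*W,.16]),F(YW))"
```

```text
time: 19.48
eef_pos: [0.515, -0.0563, 0.3419]
ee_rot: [-0.003, 0.432, 0.902, -0.001]
wrist_force: [0.1, 0.4, -2.0]
finger_gap: 0.0088
time: 20.1
eef_pos: [0.5091, 0.1034, 0.3419]
ee_rot: [-0.003, 0.08, 0.997, -0.001]
wrist_force: [0.5, 0.2, -3.8]
finger_gap: 0.009
time: 20.72
eef_pos: [0.5078, 0.1857, 0.3442]
ee_rot: [-0.001, -0.021, 1.0, -0.001]
wrist_force: [-0.2, 1.3, -2.5]
finger_gap: 0.0086
shift/4cm [-0.01  0.21 -4.6 ] turn/30deg [ 0.   -0.    0.01] gap 0.0086 F [-0.2  1.3 -2.5] j [ 0.33  0.22  1.43 -0.    1.5  -1.28] t 20.73
```

```bash
python3 -m handwheel '[[[-0.01,0.21,-0.8],[0,0,0.01]],[[0,0,-0.9],[0,0,0]],[[0,0,-0.9],[0,0,0]],[[0,0,-0.8],[0,0,0]],[[0,0,-0.6],[0,0,0]]]'
python3 -m handwheel '[[[0,0,-0.5],[0,0,0]],[[0,0,-0.4],[0,0,0]],[[0,0,-0.1],[0,0,0]],[[0,0,0],[0,0,0]],[[0,0,0],[0,0,0]]]'
python3 - <<'E'
from h import *
todo(np.array([*W,.09]),F(YW))
b=imaging.get_image("top");a=imaging.get_image("side")
c=cur()[0]; ct=np.array([c[0],c[1],c[2]-.025+.018])
w=np.array([np.cos(.047),np.sin(.047),0]);P=[ct+i*.055*FWD+j*.075*w for i in(1,-1) for j in(1,-1)]
A=cv2.resize(a[220:320,210:310],(400,400),interpolation=2);B=cv2.resize(b[175:275,145:245],(400,400),interpolation=2)
for im,n,o in((A,"side",[210,220]),(B,"top",[145,175])):
    for q in proj(n,P): cv2.circle(im,tuple(int(v) for v in (q-o+.5)*4),2,(0,0,255),-1)
cv2.imwrite("pics/p7.png",np.hstack([A,B]))
E
```

```text
time: 21.35
eef_pos: [0.5072, 0.1935, 0.1835]
ee_rot: [-0.001, -0.024, 1.0, -0.001]
wrist_force: [-0.8, 0.3, -3.0]
finger_gap: 0.0093
time: 21.98
eef_pos: [0.5082, 0.1951, 0.1458]
ee_rot: [0.0, -0.025, 1.0, 0.0]
wrist_force: [0.7, -0.7, -3.0]
finger_gap: 0.0093
shift/4cm [-0.02 -0.03 -1.39] turn/30deg [-0.  0. -0.] gap 0.0093 F [ 0.7 -0.7 -3. ] j [ 0.35  0.34  1.76  0.    1.04 -1.27] t 21.98
```

View pics/p7.png

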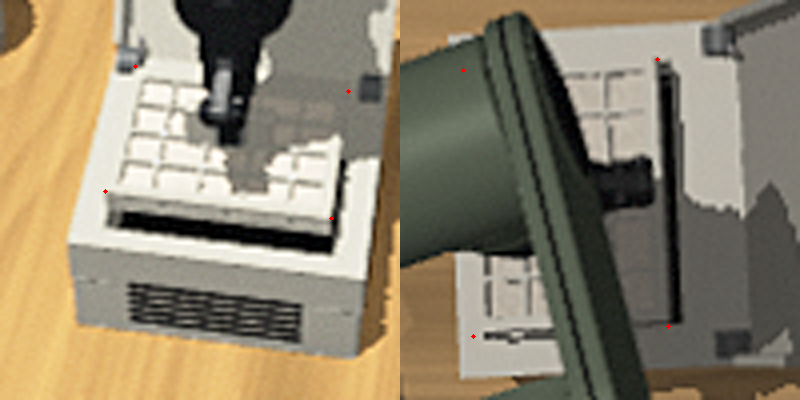

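Side view: the filter's front corners are at (109,192) and (332,220), within 1 px of where the held-filter model puts them, with the same small bias as the well fit. It lines up, so I'll lower it and watch the force.

```bash
python3 -m handwheel '[[[-0.02,-0.03,-0.2],[0,0,0]],[[0,0,-0.2],[0,0,0]],[[0,0,-0.15],[0,0,0]],[[0,0,-0.1],[0,0,0]],[[0,0,-0.1],[0,0,0]]]'
python3 -c "
from h import *
todo(np.array([*W,.087]),F(YW))"
```

```text
time: 22.7
eef_pos: [0.5069, 0.1938, 0.1146]
ee_rot: [-0.001, -0.025, 1.0, -0.0]
wrist_force: [0.5, -0.2, -2.5]
finger_gap: 0.0089
shift/4cm [ 0.02  0.   -0.69] turn/30deg [ 0. -0. -0.] gap 0.0089 F [ 0.5 -0.2 -2.5] j [ 0.34  0.37  1.81  0.    0.96 -1.28] t 22.7
```

```bash
python3 -m handwheel '[[[0,0,-0.12],[0,0,0]],[[0,0,-0.12],[0,0,0]],[[0,0,-0.12],[0,0,0]],[[0,0,-0.12],[0,0,0]],[[0,0,-0.08],[0,0,0]]]'
python3 -m handwheel '[[[0,0,-0.05],[0,0,0]],[[0,0,-0.04],[0,0,0]],[[0,0,-0.04],[0,0,0]],[[0,0,0],[0,0,0]],[[0,0,0],[0,0,0]]]'
```

```text
time: 23.32
eef_pos: [0.5067, 0.1938, 0.0922]
ee_rot: [-0.001, -0.025, 1.0, -0.0]
wrist_force: [0.3, -0.8, -2.5]
finger_gap: 0.0089
time: 23.95
eef_pos: [0.5069, 0.1938, 0.0874]
ee_rot: [-0.0, -0.025, 1.0, 0.0]
wrist_force: [0.5, 0.7, -2.4]
finger_gap: 0.0088
```

Still no floor contact. I'll ease down until the force changes.

```bash
python3 -m handwheel '[[[0,0,-0.03],[0,0,0]],[[0,0,-0.03],[0,0,0]],[[0,0,0],[0,0,0]],[[0,0,0],[0,0,0]],[[0,0,0],[0,0,0]]]'
python3 -m handwheel '[[[0,0,-0.03],[0,0,0]],[[0,0,-0.03],[0,0,0]],[[0,0,0],[0,0,0]],[[0,0,0],[0,0,0]],[[0,0,0],[0,0,0]]]'
```

```text
time: 24.58
eef_pos: [0.5069, 0.1938, 0.0873]
ee_rot: [0.0, -0.025, 1.0, 0.0]
wrist_force: [-4.4, -2.0, 13.2]
finger_gap: 0.0089
time: 25.2
eef_pos: [0.5069, 0.1938, 0.0873]
ee_rot: [0.001, -0.025, 1.0, 0.0]
wrist_force: [-10.4, -4.3, 28.1]
finger_gap: 0.0087
```

Floor contact came at TCP z 0.0873, as predicted for fully home. I'll relieve the pressure, release, and retreat straight up.

```bash
python3 -m handwheel '[[[0,0,0.06],[0,0,0]],[[0,0,0.03],[0,0,0]],[[0,0,0],[0,0,0]],[[0,0,0],[0,0,0]],[[0,0,0],[0,0,0]]]'
python3 -m handwheel '[[[0,0,0],[0,0,0]],[[0,0,0],[0,0,0]],[[0,0,0],[0,0,0]],[[0,0,0],[0,0,0]],[[0,0,0],[0,0,0]]]' -0.3
python3 -m handwheel '[[[0,0,0.2],[0,0,0]],[[0,0,0.4],[0,0,0]],[[0,0,0.7],[0,0,0]],[[0,0,0.9],[0,0,0]],[[0,0,0.9],[0,0,0]]]'
python3 -m handwheel '[[[0,0,0.9],[0,0,0]],[[0,0,0.9],[0,0,0]],[[-0.4,0,0.9],[0,0,0]],[[-0.8,0,0.5],[0,0,0]],[[-1,0,0],[0,0,0]]]'
python3 -m handwheel '[[[-1,-0.6,0],[0,0,0]],[[-0.6,-1,0],[0,0,0]],[[0,-1,0],[0,0,0]],[[0,-1,0],[0,0,0]],[[0,-1,0],[0,0,0]]]'
python3 -m handwheel '[[[0,-1,0],[0,0,0]],[[0,-1,0],[0,0,0]],[[0,-1,0],[0,0,0]],[[0,-1,0],[0,0,0]],[[0,0,0],[0,0,0]]]'
python3 - <<'E'
from h import *
b=imaging.get_image("top");a=imaging.get_image("side")
c=np.array([*W,.08]);w=np.array([np.cos(.047),np.sin(.047),0]);P=[c+i*.055*FWD+j*.075*w for i in(1,-1) for j in(1,-1)]
print(proj("top",P).round(1),proj("top",[*W,.112]))
cv2.imwrite("pics/p8.png",np.hstack([cv2.resize(a[130:330,170:370],(400,400),interpolation=2),cv2.resize(b[160:290,130:260],(400,400),interpolation=2)]))
for n in("bottle","mug","eraser","filter_mid"): print(n,[(np.round(d["rect"]).astype(int).tolist(),round(d["confidence"],2)) for d in look_for("top",n)][:3])
E
```

```text
time: 25.82
eef_pos: [0.5069, 0.1938, 0.0873]
ee_rot: [-0.0, -0.025, 1.0, 0.0]
wrist_force: [-3.2, -1.5, 10.1]
finger_gap: 0.0089
time: 26.45
eef_pos: [0.5068, 0.1938, 0.086]
ee_rot: [-0.001, -0.025, 1.0, -0.0]
wrist_force: [0.7, 0.6, -1.2]
finger_gap: 0.0296
time: 27.08
eef_pos: [0.5069, 0.1938, 0.2126]
ee_rot: [0.0, -0.025, 1.0, 0.0]
wrist_force: [-0.1, 0.4, -0.4]
finger_gap: 0.0299
time: 27.7
eef_pos: [0.4188, 0.194, 0.3412]
ee_rot: [0.002, -0.024, 1.0, 0.001]
wrist_force: [-0.3, -0.5, -0.3]
finger_gap: 0.0299
time: 28.32
eef_pos: [0.3543, 0.0086, 0.3396]
ee_rot: [0.001, -0.025, 1.0, -0.0]
wrist_force: [0.7, 0.3, -0.8]
finger_gap: 0.03
time: 28.95
eef_pos: [0.3545, -0.152, 0.3391]
ee_rot: [0.0, -0.022, 1.0, -0.001]
wrist_force: [0.6, 0.6, 0.2]
finger_gap: 0.0301
[[166.3 195.2]
 [168.7 258.5]
 [212.3 192.5]
 [215.2 256. ]] [[188.29465085 224.75435306]]
bottle [([261, 122, 32, 38], 0.78)]
mug [([433, 148, 54, 40], 0.76)]
eraser [([102, 177, 21, 54], 0.58)]
filter_mid [([193, 225, 51, 62], 0.76), ([350, 312, 66, 92], 0.6), ([351, 151, 70, 66], 0.6)]
```

View pics/p8.png

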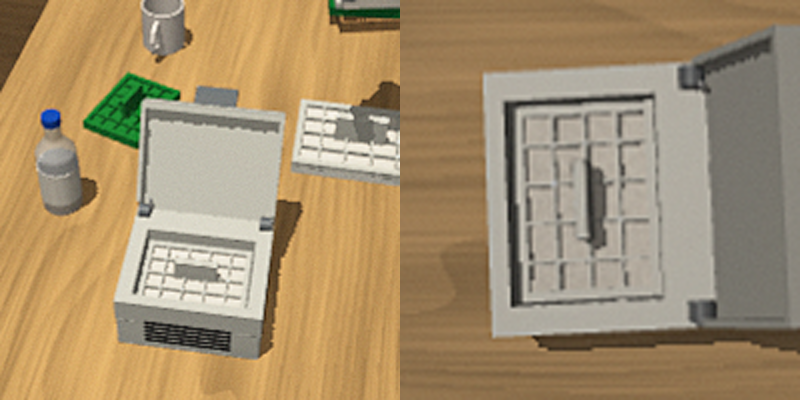

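The filter lies flat and deep in the well, with its grip plate at top crop (588,200). The hood is open, and the bottle, mug and eraser are where they started.

```bash
python3 -c "
from h import *
print(cur()[2]['time'],ticket.finish_job())"
```

```text
the job is handed in; nothing more can be done
29.25 None
```

The job is done and handed in at 29.25 s, inside the 72 s limit. I lifted the hood by its tab and swung it to about 1.99 rad while still pinching it. I let go there, and the spring has held it open since. Then I took the smaller white filter by its grip plate, turned it a quarter turn, and laid it in the well.

- **Filter seating:** it touched the floor at tool height 0.0873 m, where a filter fully home should touch. The force rose to 28 N in z while I felt for the floor; I eased off before letting go.
- **Last pictures:** the hood is open and the filter lies flat in the well. By the detector, the bottle, mug and eraser are within about 3 px of where they started in the top view. At the last reading the robot was clear, with no more than about 1 N on the wrist.
- **Disagreements:**
  - The two cameras differed by about 1 px (1–2 mm) on where the well is.
  - My estimate of the hinge's position was off by a few millimetres, so the swing loaded the wrist with up to about 23 N. That stayed well under the limit.

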